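# Lock the curing box and hold its air lever open

## Robot

A 7-joint arm with a two-finger parallel gripper is mounted at the origin on the work surface. World frame = base frame: x ahead of the robot, y to its left, z up, the work surface at z = 0. Lengths are in m, angles in rad, forces in N, time in s.
With the tool pointing down it reaches from about 0.4 to 0.85 m from the base axis. Payload 10.4 kg.
Tool frame: the origin (TCP) lies midway between the tips of the shut fingers; the grasp point (between the pads) lies 19 mm behind it; z points along the fingers, y is the line along which they close (so a half turn about z gives the same grasp; the last joint's range is limited). The gripper opens to 85 mm and grips with 20 to 120 N. Pads are 22 mm wide; open, the fingers measure 114 mm over their backs; the gripper's body (76 mm by 85 mm) begins 54 mm behind the grasp point. The pads swing forward as they close: fully open they stand 13 mm farther back than shut.
Start: joints at [-1.21, 0.332, -0.065, 1.46, 0.022, 1.35, -0.088], TCP at [0.234, 0.58, 0.231] pointing down, gripper open.
Joint ranges: [-2.6, 2.6], [-0.5, 2.12], [-1.47, 1.34], [0.16, 2.42], [-1.27, 4.41], [0.06, 2.06], [-2.6, 2.6]. Speed limits (rad/s): [2.22, 2.22, 2.79, 2.79, 3.14, 3.14, 3.14].

## Interface

Orientations are given as a unit quaternion [x, y, z, w].
In Python, from workcell import get_obs, camera, camera_params, hand_in gives the robot as it stands.
- The arm moves only by the tool carry_out, never from a script. Its argument "commands" is a list that holds one entry, the list of rows, each a list of 6 numbers: the shift along the tool's x, y, z in units of 40 mm (1.0 is 40 mm), then the turn, a rotation vector about the tool's x, y, z in units of 6 degrees (1.0 is 6 degrees). In form: [[[x, y, z, ax, ay, az], ...]]. A call has 1 to 20 rows; each row shifts and turns the commanded pose from where the row before left it, along the tool's axes as they then stand; what a row does not reach is not made up. A row lasts 1/12 s, in which the tool goes at most 41.7 mm and 7.16 degrees, less where a joint would pass 70% of its speed; a pose out of reach is approached as far as the arm can. A call is refused whole if a number of a shift passes 1 or a number of a turn 1, either way. A call with a gripper value outside its range is refused whole. "hand" is the closure, from -1 (fully open) to 1 (shut), set as the call begins (left out, the last holds). The fingers move at their own pace and stop on an object; "force" is the grip in N (left out, the last holds). Time passes only in rows, so rows that do not move let the fingers close. It gives the time, the measured TCP pose, the force, the opening and the grip force at its end, in the units of the state.
- get_obs(): the state, without advancing time (a new reading comes with each control period).
- camera(name): name is "side" or "top" or "wrist"; returns the picture (480x640x3 uint8, red, green, blue); there is no depth.
- camera_params(name): a dict with "mtx" (3x3 intrinsics, pixels), "R" (3x3) and "t" (3): a world point X has camera coordinates R X + t. Camera axes: x right, y down, z forward; pixel columns grow to the right and rows downward; lengths in m; the calibration is good to about 2 mm. A picture is of the moment at which its call begins: read the wrist's pose just before it. camera_params takes no time and is no camera call; for the wrist camera it gives the pose at the moment of the call.
- hand_in(): hands the job in; it is judged then, once.
The state is a dict: "clock": time; "joint_pos": joint angles; "joint_velocities": joint speeds; "tau": joint torques, N m; "position": TCP position; "ee_rot": TCP orientation; "ft_force": force on the tool from outside, world axes, zero at the start; "torque": the same for the moment, N m; "grip_width": opening from 0.0 (shut) to 1.0 (fully open); "grasp_force": force on a finger pad.
Only numpy, scipy, OpenCV 4.12 (cv2) and the standard library are available. Lean on these libraries where they do the work, as an engineer would, in place of code of your own. Each camera call takes 0.05 s, during which the arm holds its last target. There are 200 camera calls.

## Task

Pressurise the curing box on the dental bench. First swing the standing hasp over so it lies flat on the shut lid, over the staple; then flip the lever's safety catch up and all the way over to its far side, clear of the lever, and only then pull the lever by its bar towards the front of the stand as far as it goes. Finish with the gripper still on the bar, holding the spring-loaded lever fully pulled, and leave the other small things on the bench where they are.

Things in the scene. Friction and masses are not known exactly. Their poses are not given: they have to be found in the camera images.
- curing_box: Fixed white box 170 x 180 mm, its shut metal lid's top at z = 105 mm (half a clear window). Origin: underside centre; -x its front (round gauge), y its left, z up. Hasp hinge line parallel to x at y = -100, z = 109 mm. Staple on the lid at x = 0, y = -59 mm, 16 x 6 mm (x, y), top at z = 127 mm. Box and valve stand may swap places; each is turned up to 20 degrees.
- hasp (a joint): Hasp's hinge angle, rad: 0 = flat on the lid along the box's +y, staple through its slot (wanted); pi/2 = upright; limit 2.3 = leaning out to -y. Starts 1.5 to 2.2. Stiff: stays where left, under 1.5 N at its end moves it. Steel plate 34 mm wide (x), 85 mm from hinge line to end, 4 mm thick; slot 18 mm wide, 30 to 52 mm from the hinge line, solid from there to the end.
- hasp_hinge (a point): Middle of the hasp's hinge line.
- hasp_end (a point): Middle of the hasp's free end, 85 mm from the hinge line; moves with the hasp.
- valve_stand: Fixed valve stand carrying lever and safety catch: dark base plate 220 x 160 x 12 mm (x, y, z), grey housing 130 x 70 mm up to z = 50 mm, cheeks beside the stem up to 80 mm. Origin: underside centre; -x its front, y its left, z up.
- catch (a joint): Catch's hinge angle, rad: 0 = level across the lever's front, blocking it; grows as its free end is lifted and swung over to the stand's left (+y); pi/2 = upright; limit 2.1 (wanted: 1.7 or more). Starts 0 to 0.2. Stiff: stays where left, about 1 N moves it. Steel bar 14 mm wide (x), 12 thick, 90 long towards -y; hinge line parallel to x at x = 11, y = 50, z = 105 mm of the stand.
- catch_hinge (a point): On the catch's hinge line, middle of the bar's width.
- catch_tab (a point): In the upright tab, 14 x 10 mm (stand's x, y), at the catch's free end: 85 mm along the bar from the hinge line and 35 mm above the bar's middle line; 15 mm below the tab's top. Moves with the catch. Gripped across x from above, the tab turns between the pads as it is swung over.
- lever_angle (a joint): Lever angle, rad: 0 = at rest, leaning back (stand's +x) 0.70 from upright; grows as its top is pulled to the front (-x); stop at 0.95, leaning 0.25 forward (wanted: at the stop). Spring returns it to 0: about 3 N at the bar at rest, 8 N at the stop. A closed catch blocks it within about 0.3. Steel stem 10 x 14 mm; hinge line parallel to y at x = 0, z = 60 mm of the stand.
- lever: The lever: stem and bar. Origin: on its hinge line, in the middle of the stem; y as the stand's y, z along the stem away from the hinge.
- pull_bar (a point): The lever's bar: black round handle, 20 mm diameter, 75 mm long, along the stand's y, 140 mm from the lever's hinge line. This point: the bar's centre, 30 mm to the stand's right (-y) of the stem's middle. Grip it across from above, some 10 mm beyond its centre, away from the stem.
- cast: Loose plaster tooth cast 56 x 56 x 34 mm, bystander; origin at the centre of its underside.
- clear_case: Loose small clear case 60 x 60 x 25 mm, bystander; origin at the centre of its underside.
- jar: Loose lidded jar 70 mm in diameter, 100 mm tall, bystander; origin at the centre of its underside.
- wax_knife: Loose slim wax knife 170 mm long, 12 mm wide, 10 mm thick, lying on the bench, bystander; origin at the centre of its underside.

How it is judged:
On the way, in this order (a step that is already met when the one before it is completed fails the run):
1. the hasp lies flat over the staple while the catch still guards the lever (value of joint hasp below 0.1 rad and value of joint catch below 1 rad and value of joint lever_angle below 0.3 rad), for 0.2 s.
2. the safety catch is flipped past upright while the lever is still at rest (value of joint hasp below 0.1 rad and value of joint catch above 1.6 rad and value of joint lever_angle below 0.3 rad), for 0.2 s.
3. the lever is pulled fully by the gripper (value of joint hasp below 0.1 rad and value of joint catch above 1.6 rad and value of joint lever_angle above 0.82 rad and contact force between the fingers and lever above 1.5 N), for 0.3 s.
At the end, for the whole second after the job is handed in: Through the last second the fingers press on the lever with over 1.5 N and keep the lever still, above 0.82 rad (stop 0.95), with the catch beyond 1.6 rad and the hasp below 0.1 rad (all of step 3 and velocity of joint lever_angle between -0.1 and 0.1 rad/s); the arm keeps its last pose, push and grip.
It fails at once if the cast is shifted more than 30 mm (distance of cast from where it was at the start of the episode above 0.03 m).
It fails at once if the clear case is shifted more than 30 mm (distance of clear_case from where it was at the start of the episode above 0.03 m).
It fails at once if the jar is shifted more than 30 mm (distance of jar from where it was at the start of the episode above 0.03 m).
It fails at once if the wax knife is shifted more than 30 mm (distance of wax_knife from where it was at the start of the episode above 0.03 m).
It also fails if it takes over 64 s, if anything falls off the work surface, if the arm or the gripper's body presses on something with over 40 N, if the wrist force passes 120 N, or if a joint passes its speed limit or range.

## Working session

There is one attempt and no reset: what is moved stays moved. The work goes in short steps, Python scripts to look and compute and a tool call to move; the robot and the scene stay as the last step left them, time stands still between calls to the robot, and variables do not carry over. Pictures are saved under pics/ and viewed, at most 12 in all, crops included, and the job is handed in when it is done.

Besides the shell and the picture viewer there is one more tool, called after "Request:" as name(argument=value, ...), one argument or row to a line, values as JSON. carry_out: Moves the arm, as the interface text tells. Its arguments: {"type":"object","properties":{"commands":{"type":"array"},"hand":{"type":"number"},"force":{"type":"number"}},"required":["commands"]}

```bash
mkdir -p pics; ls; python3 - <<'E'
from workcell import *
import cv2, numpy as np
o=get_obs(); print(o)
for n in("top","side"):
    cv2.imwrite(f"pics/{n}0.png",camera(n)[:,:,::-1]); p=camera_params(n); print(n,np.round(p["mtx"],1).tolist(),np.round(p["R"],3).tolist(),np.round(p["t"],3).tolist())
E
```

```text
pics
{'clock': 0.0, 'joint_pos': array([-1.20961181,  0.33285965, -0.06470265,  1.46095609,  0.02158854,
        1.34989393, -0.08847292]), 'joint_velocities': array([-0.00059296, -0.00147315, -0.00077308, -0.00090409, -0.00024478,
       -0.0009723 , -0.00174953]), 'tau': array([-8.91305499e-04, -6.25447154e+01,  4.84644959e-02, -3.91619432e+01,
        1.61033770e-02,  9.71461268e-03, -4.83292740e-05]), 'position': array([0.23387799, 0.57918085, 0.23051651]), 'ee_rot': array([ 1.90692976e-01,  9.81649471e-01, -7.02649026e-04, -1.08654373e-04]), 'ft_force': array([-0.62095685, -0.79954889, -0.07605476]), 'torque': array([-0.03356569, -0.02539494, -0.00300763]), 'grasp_force': 0.0, 'grip_width': 1.0057661861845917}
top [[597.4, 0.0, 326.8], [0.0, 597.4, 233.4], [0.0, 0.0, 1.0]] [[0.019, -1.0, 0.008], [-0.997, -0.02, -0.076], [0.076, -0.006, -0.997]] [-0.004, 0.589, 1.547]
side [[598.5, 0.0, 311.4], [0.0, 598.5, 239.5], [0.0, 0.0, 1.0]] [[0.966, -0.257, 0.013], [-0.14, -0.566, -0.812], [0.216, 0.783, -0.583]] [-0.582, 0.21, 1.378]
```

View pics/top0.png

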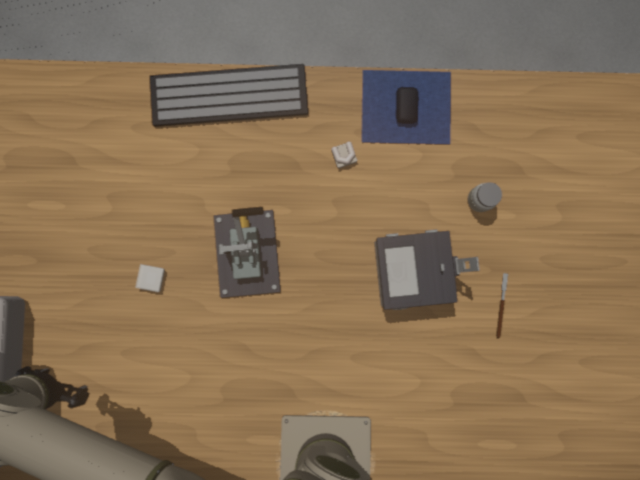

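View pics/side0.png

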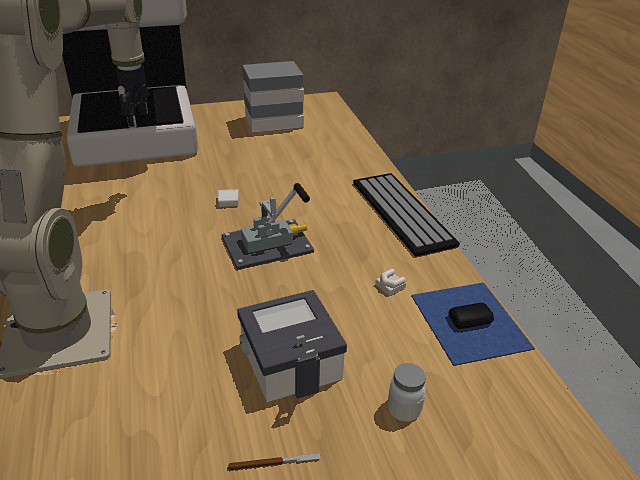

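The top view shows the valve stand at about (247,254) and the box lid at about (417,270). The hasp leans out to the right, from (456,266) to (478,265). The lever bar is near (248,212) and the catch bar runs from (222,248) to (255,246). Next I measure with masks.

```bash
cat > h.py <<'E'
from workcell import *
import cv2, numpy as np
from scipy.spatial.transform import Rotation as Ro
def ray(p,uv):
    d=p["R"].T@np.linalg.inv(p["mtx"])@np.array([uv[0],uv[1],1.]); return -p["R"].T@p["t"],d
def onz(p,uv,z):
    c,d=ray(p,uv); return c+d*(z-c[2])/d[2]
def proj(p,X):
    q=p["mtx"]@(p["R"]@np.asarray(X)+p["t"]); return q[:2]/q[2]
def tri(obs):
    A=np.zeros((3,3));b=np.zeros(3)
    for p,uv in obs:
        c,d=ray(p,uv); d/=np.linalg.norm(d); M=np.eye(3)-np.outer(d,d); A+=M; b+=M@c
    return np.linalg.solve(A,b)
def T(x,y,yaw):
    c,s=np.cos(yaw),np.sin(yaw)
    return lambda v: np.array([x+c*v[0]-s*v[1],y+s*v[0]+c*v[1],v[2]])
E
python3 - <<'E'
from h import *
im=cv2.imread("pics/top0.png"); p=camera_params("top")
dark=(im.max(2)<85).astype(np.uint8)
for n,(x0,y0,x1,y1),z,o in(("stand",(205,200,290,308),.012,None),("lid",(368,225,458,312),.105,None)):
    m=np.zeros_like(dark); m[y0:y1,x0:x1]=dark[y0:y1,x0:x1]
    m=cv2.morphologyEx(m,cv2.MORPH_OPEN,np.ones((3,3)))
    cs,_=cv2.findContours(m,0,2); c=max(cs,key=cv2.contourArea)[:,0]
    w=np.array([onz(p,q,z)[:2] for q in c]).astype(np.float32)
    r=cv2.minAreaRect(w); print(n,r,np.round(cv2.boxPoints(r),3).tolist())
a=cv2.resize(im[195:310,195:300],None,fx=5,fy=5,interpolation=2)
b=cv2.resize(im[220:320,365:490],None,fx=2,fy=2,interpolation=2)
s=cv2.imread("pics/side0.png"); c=cv2.resize(s[175:275,215:320],None,fx=2.5,fy=2.5)
out=np.zeros((575,800,3),np.uint8); out[:575,:525]=a; out[:200,530:780]=b; out[210:460,530:792]=c[:, :262]
cv2.imwrite("pics/c1.png",out)
E
```

```text
stand ((0.508926510810852, 0.21172602474689484), (0.16771012544631958, 0.15408740937709808), 6.942587375640869) [[0.41600000858306885, 0.27799999713897705], [0.4350000023841858, 0.125], [0.6010000109672546, 0.14499999582767487], [0.5830000042915344, 0.2980000078678131]]
lid ((0.4947153329849243, -0.21766193211078644), (0.1799324005842209, 0.19156472384929657), 6.766631603240967) [[0.39399999380111694, -0.13300000131130219], [0.4169999957084656, -0.3230000138282776], [0.5950000286102295, -0.3019999861717224], [0.5730000138282776, -0.1120000034570694]]
```

View pics/c1.png

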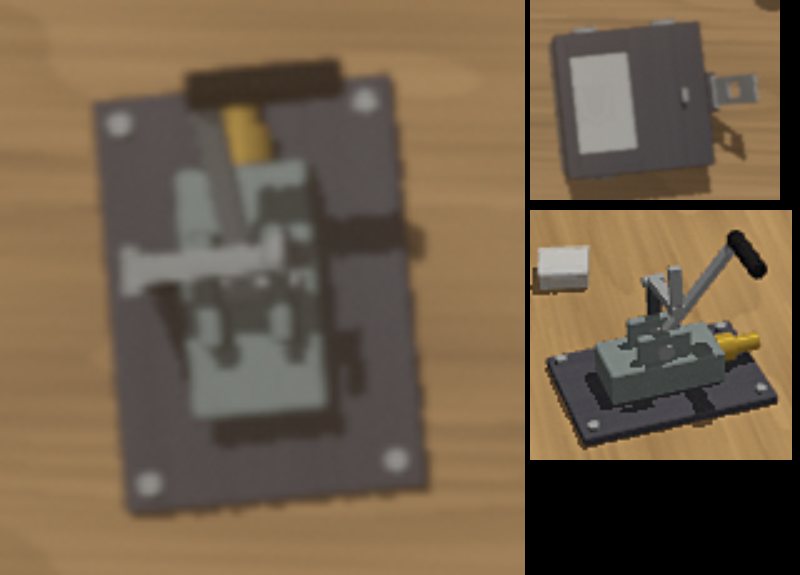

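The crop shows the stand plate corners clearly. The staple is at about (442,268), and the hasp is visible with its slot. Next come the poses and the joint states.

```bash
python3 - <<'E'
from h import *
p=camera_params("top"); s=camera_params("side")
g=lambda u,v:(u/5+195,v/5+195)
C=np.array([onz(p,g(*q),.012) for q in((95,103),(392,75),(428,488),(130,515))])
c=C.mean(0); print("stand",c, [np.linalg.norm(C[i]-C[i-1]) for i in range(4)])
f=(C[0]+C[1]-C[2]-C[3]); yaw=np.arctan2(f[1],f[0]); l=C[0]+C[3]-C[1]-C[2]; yl=np.arctan2(-l[0],l[1]);print(yaw,yl)
ST=T(c[0],c[1],(yaw+yl)/2); BX=T(.4947,-.2177,np.deg2rad(6.77))
print("staple meas",onz(p,(442.5,268.5),.127)," pred",BX((0,-.059,.127)))
# hasp end meas
b=lambda u,v:((u-530)/2+365,v/2+220)
for z in(.15,.17,.19): print("hasp end",z,onz(p,b(757,89),z))
for a in(1.5,1.7,1.9,2.1): print(a,BX((0,-.1+.085*np.cos(a),.109+.085*np.sin(a))), proj(p,BX((0,-.1+.085*np.cos(a),.109+.085*np.sin(a)))),proj(s,BX((0,-.1+.085*np.cos(a),.109+.085*np.sin(a)))))
print("bar", ST((.14*np.sin(.7),0,.06+.14*np.cos(.7))), "px",(np.array(proj(p,ST((.14*np.sin(.7),0,.06+.14*np.cos(.7)))))-195)*5,"meas 263,85")
for a in(0,.1,.2):
    X=ST((.011,.05-.085*np.cos(a)+.05*np.sin(a),.105+.085*np.sin(a)+.05*np.cos(a))); print(a,"tabtop",X,(np.array(proj(p,X))-195)*5,proj(s,X))
print("hinge",(np.array(proj(p,ST((.011,.05,.105))))-195)*5)
E
```

```text
stand [0.53201148 0.21603988 0.012     ] [np.float64(0.2179966174567375), np.float64(0.15773248027335418), np.float64(0.2188838093402112), np.float64(0.15657823433332604)]
0.11523374235138023 0.11217180421879627
staple meas [ 0.50104766 -0.27618728  0.127     ]  pred [ 0.50165516 -0.27628861  0.127     ]
hasp end 0.15 [ 0.51187224 -0.3583198   0.15      ]
hasp end 0.17 [ 0.5112858 -0.3530966  0.17     ]
hasp end 0.19 [ 0.51069935 -0.34787341  0.19      ]
1.5 [ 0.50577961 -0.311032    0.19378707] [463.16276483 266.2604338 ] [305.58327691 323.2474048 ]
1.7 [ 0.50777944 -0.32787816  0.19329151] [470.31837205 265.54919476] [308.86475379 329.34868036]
1.9 [ 0.50972781 -0.34429074  0.18943551] [476.90981219 264.89101591] [312.10789998 336.73468167]
2.1 [ 0.51154703 -0.35961545  0.1823728 ] [482.63502805 264.31608693] [315.15888989 345.09265806]
bar [0.62161958 0.22627271 0.16707791] px [204.69997106  92.52691509] meas 263,85
0 tabtop [0.54691148 0.18251392 0.155     ] [294.77685603 251.97781103] [273.31670642 202.6800609 ]
0.1 tabtop [0.54629696 0.18789526 0.16323605] [281.48096029 252.07151986] [272.57654364 198.93275935]
0.2 tabtop [0.54559222 0.19406664 0.17089022] [266.5081872  252.39189938] [271.7445951  195.22356802]
hinge [135.35807531 273.66654259]
```

Request:
carry_out(
  commands=[
    [[0, 0, -0.2, 0, 0, 1], [0, 0, -0.2, 0, 0, 1], [0, 0, -0.2, 0, 0, 1], [0, 0, -0.2, 0, 0, 1], [0, 0, -0.2, 0, 0, 1], [0, 0, 0, 0, 0, 1], [0, 0, 0, 0, 0, 1], [0, 0, 0, 0, 0, 1], [0, 0, 0, 0, 0, 1], [0, 0, 0, 0, 0, 1], [0, 0, 0, 0, 0, 0.2], [0, 0, 0, 0, 0, 0]],
  ],
  hand=1,
  force=30,
)

```text
clock: 1.1
position: [0.2339, 0.5794, 0.271]
ee_rot: [0.663, 0.748, -0.0, 0.0]
ft_force: [0.6, -0.4, -0.0]
grip_width: 0.0
grasp_force: 0.0
```

```bash
cat >> h.py <<'E'
ST=T(.532,.216,.1137); BX=T(.4947,-.2177,.118)
def go(pts,yaw=.118):
    """successive world targets -> shifts in tool units from the current pose, + turn to the yaw"""
    o=get_obs(); R=Ro.from_quat(o["ee_rot"]); x=o["position"]
    print("t",round(o["clock"],2),"pos",x.round(4),"F",o["ft_force"].round(1),"w",round(o["grip_width"],2),"gf",round(o["grasp_force"],1),"j",o["joint_pos"].round(2))
    W=Ro.from_matrix(np.array([[-np.sin(yaw),np.cos(yaw),0],[np.cos(yaw),np.sin(yaw),0],[0,0,-1]]).T)
    print("turn units",((R.inv()*W).as_rotvec()/np.deg2rad(6)).round(2))
    for q in pts:
        print((R.inv().apply(q-x)/.04).round(2)); x=q
E
python3 - <<'E'
from h import *
go([BX((0,-.165,.25)),BX((0,-.165,.165)),BX((0,-.113,.165))])
E
```

```text
t 1.1 pos [0.2339 0.5794 0.271 ] F [ 0.6 -0.4 -0. ] w 0.0 gf 0.0 j [-1.32  0.31  0.07  1.41 -0.02  1.42 -1.12]
turn units [-0.    0.01  0.02]
[-24.69   4.07   0.54]
[0.   0.   2.12]
[ 1.3  0.  -0. ]
```

Request:
carry_out(
  commands=[
    [[-0.68, 0.22, 0, 0, 0, 0], [-0.68, 0.22, 0, 0, 0, 0], [-0.68, 0.22, 0, 0, 0, 0], [-0.68, 0.22, 0, 0, 0, 0], [-0.68, 0.22, 0, 0, 0, 0], [-0.68, 0.22, 0, 0, 0, 0], [-0.68, 0.22, 0, 0, 0, 0], [-0.68, 0.22, 0, 0, 0, 0], [-0.68, 0.22, 0, 0, 0, 0], [-0.68, 0.22, 0, 0, 0, 0], [-0.68, 0.22, 0, 0, 0, 0], [-0.68, 0.22, 0, 0, 0, 0], [-0.68, 0.22, 0, 0, 0, 0], [-0.68, 0.22, 0, 0, 0, 0], [-0.68, 0.22, 0, 0, 0, 0], [-0.68, 0.22, 0, 0, 0, 0], [-0.68, 0.22, 0, 0, 0, 0], [-0.68, 0.22, 0, 0, 0, 0]],
  ],
)

```text
clock: 2.6
position: [0.4497, 0.1107, 0.2714]
ee_rot: [0.662, 0.749, 0.0, 0.0]
ft_force: [0.0, 0.1, -0.4]
grip_width: -0.002
grasp_force: 0.0
```

Request:
carry_out(
  commands=[
    [[-0.68, 0, 0, 0, 0, 0], [-0.68, 0, 0, 0, 0, 0], [-0.68, 0, 0, 0, 0, 0], [-0.68, 0, 0, 0, 0, 0], [-0.68, 0, 0, 0, 0, 0], [-0.68, 0, 0, 0, 0, 0], [-0.68, 0, 0, 0, 0, 0], [-0.68, 0, 0, 0, 0, 0], [-0.68, 0, 0, 0, 0, 0], [-0.68, 0, 0, 0, 0, 0], [-0.68, 0, 0, 0, 0, 0], [-0.68, 0, 0, 0, 0, 0], [-0.68, 0, 0, 0, 0, 0], [-0.68, 0, 0, 0, 0, 0], [-0.68, 0, 0, 0, 0, 0], [-0.68, 0, 0, 0, 0, 0], [-0.68, 0, 0, 0, 0, 0], [-0.6, 0, 0, 0, 0, 0], [0, 0, 0, 0, 0, 0]],
  ],
)

```text
clock: 4.18
position: [0.5053, -0.3754, 0.2706]
ee_rot: [0.664, 0.747, -0.001, -0.0]
ft_force: [-1.0, -0.8, -0.1]
grip_width: -0.002
grasp_force: 0.0
```

```bash
python3 - <<'E'
from h import *
pts=[BX((0,-.165,.25)),BX((0,-.165,.165)),BX((0,-.113,.165))]
for t in (90,75,60,45,30,15,0):
    c,s=np.cos(np.deg2rad(t)),np.sin(np.deg2rad(t)); pts.append(BX((0,-.1+.078*c-.002*s-.011,.109+.078*s+.002*c)))
go(pts)
im=camera("wrist"); cv2.imwrite("pics/w1.png",im[:,:,::-1])
E
```

```text
t 4.18 pos [ 0.5053 -0.3754  0.2706] F [-1.  -0.8 -0.1] w -0.0 gf 0.0 j [-0.11  0.44  0.93  1.43 -0.35  1.45  0.94]
turn units [-0.02  0.02 -0.  ]
[-0.18  0.2   0.51]
[0.   0.   2.12]
[ 1.3 -0.  -0. ]
[-0.   -0.   -0.55]
[ 0.51 -0.    0.05]
[0.48 0.   0.18]
[0.41 0.   0.3 ]
[0.32 0.   0.4 ]
[0.21 0.   0.46]
[0.08 0.   0.5 ]
```

View pics/w1.png

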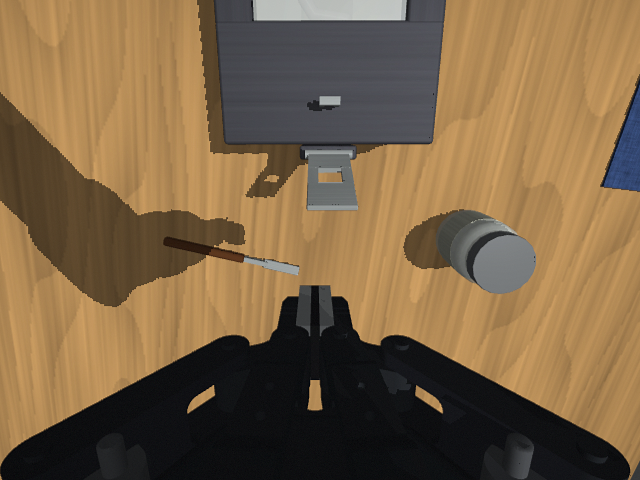

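The wrist view shows the hasp leaning out, with its end at about (332,207) and its slot at (330,177). The closed tips are at (315,290), behind it. Now I go down and push.

Request:
carry_out(
  commands=[
    [[-0.18, 0.2, 0.5, 0, 0, 0], [0, 0, 0.5, 0, 0, 0], [0, 0, 0.5, 0, 0, 0], [0, 0, 0.5, 0, 0, 0], [0, 0, 0.62, 0, 0, 0], [0.22, 0, 0, 0, 0, 0], [0.22, 0, 0, 0, 0, 0], [0.22, 0, 0, 0, 0, 0], [0.22, 0, 0, 0, 0, 0], [0.22, 0, 0, 0, 0, 0], [0.2, 0, 0, 0, 0, 0], [0, 0, -0.18, 0, 0, 0], [0, 0, -0.18, 0, 0, 0], [0, 0, -0.18, 0, 0, 0], [0, 0, 0, 0, 0, 0]],
  ],
)

```text
clock: 5.48
position: [0.5102, -0.3264, 0.1902]
ee_rot: [0.664, 0.748, 0.0, 0.001]
ft_force: [0.1, -0.8, 0.5]
grip_width: 0.003
grasp_force: 0.0
```

Request:
carry_out(
  commands=[
    [[0.25, 0, 0.02, 0, 0, 0], [0.26, 0, 0.03, 0, 0, 0], [0.24, 0, 0.09, 0, 0, 0], [0.24, 0, 0.09, 0, 0, 0], [0.2, 0, 0.15, 0, 0, 0], [0.2, 0, 0.15, 0, 0, 0], [0.16, 0, 0.2, 0, 0, 0], [0.16, 0, 0.2, 0, 0, 0], [0.1, 0, 0.23, 0, 0, 0], [0.1, 0, 0.23, 0, 0, 0], [0.04, 0, 0.24, 0, 0, 0], [0.04, 0, 0.24, 0, 0, 0], [0, 0, 0.03, 0, 0, 0], [0, 0, 0, 0, 0, 0], [0, 0, 0, 0, 0, 0], [0, 0, 0, 0, 0, 0]],
  ],
)

```text
clock: 6.82
position: [0.5, -0.2466, 0.1118]
ee_rot: [0.664, 0.748, -0.0, -0.0]
ft_force: [-0.3, 0.3, 0.2]
grip_width: 0.003
grasp_force: 0.0
```

```bash
python3 - <<'E'
from h import *
go([BX((0,-.033,.111))])
im=camera("wrist"); cv2.imwrite("pics/w2.png",im[:,:,::-1])
E
```

```text
t 6.82 pos [ 0.5    -0.2466  0.1118] F [-0.3  0.3  0.2] w 0.0 gf 0.0 j [-0.36  0.39  0.89  1.82 -0.34  1.09  0.78]
turn units [-0.  0.  0.]
[-0.09 -0.05  0.02]
```

View pics/w2.png

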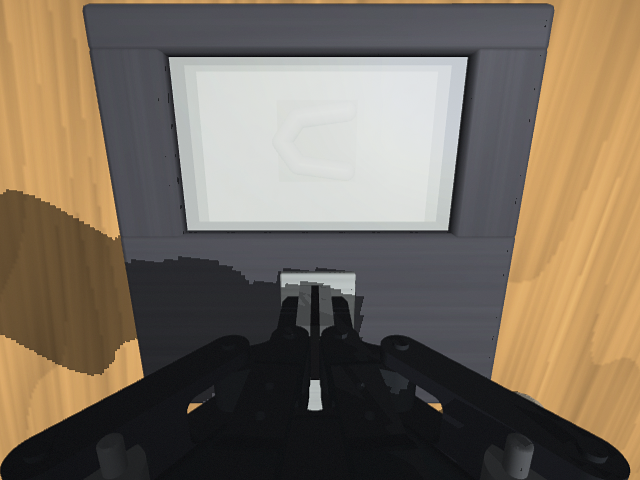

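The hasp now lies under the tips, with its end edge visible at (318,272). I press lightly to seat it.

Request:
carry_out(
  commands=[
    [[0, 0, 0.06, 0, 0, 0], [0, 0, 0.06, 0, 0, 0], [0, 0, 0, 0, 0, 0], [0, 0, 0, 0, 0, 0], [0, 0, 0, 0, 0, 0]],
  ],
)

```text
clock: 7.28
position: [0.5008, -0.2467, 0.11]
ee_rot: [0.664, 0.748, 0.001, 0.0]
ft_force: [-11.5, 7.6, 35.1]
grip_width: 0.001
grasp_force: 17.7
```

```bash
python3 - <<'E'
from h import *
x=get_obs()["position"].copy(); x[2]=.26
go([x,ST((.011,-.11,.26))],.1137)
E
```

```text
t 7.28 pos [ 0.5008 -0.2467  0.11  ] F [-11.5   7.6  35.1] w 0.0 gf 17.7 j [-0.36  0.39  0.89  1.82 -0.34  1.09  0.78]
turn units [ 0.02 -0.01  0.04]
[ 0.01  0.01 -3.75]
[8.64 2.4  0.02]
```

Request:
carry_out(
  commands=[
    [[0, 0, -0.2, 0, 0, 0], [0, 0, -0.6, 0, 0, 0], [0, 0, -0.8, 0, 0, 0], [0, 0, -0.8, 0, 0, 0], [0, 0, -0.8, 0, 0, 0], [0.3, 0.1, -0.64, 0, 0, 0.04], [0.7, 0.2, 0, 0, 0, 0], [0.7, 0.2, 0, 0, 0, 0], [0.7, 0.2, 0, 0, 0, 0], [0.7, 0.2, 0, 0, 0, 0], [0.7, 0.2, 0, 0, 0, 0], [0.7, 0.2, 0, 0, 0, 0], [0.7, 0.2, 0, 0, 0, 0], [0.7, 0.2, 0, 0, 0, 0], [0.7, 0.2, 0, 0, 0, 0], [0.7, 0.2, 0, 0, 0, 0], [0.7, 0.2, 0, 0, 0, 0], [0.64, 0.1, 0, 0, 0, 0], [0, 0, 0, 0, 0, 0], [0, 0, 0, 0, 0, 0]],
  ],
  hand=0,
)

```text
clock: 8.95
position: [0.5558, 0.1096, 0.2604]
ee_rot: [0.664, 0.747, -0.0, -0.0]
ft_force: [-0.5, -0.2, -0.1]
grip_width: 0.5
grasp_force: 0.0
```

```bash
python3 - <<'E'
from h import *
go([ST((.011,-.11,.26))],.1137)
im=camera("wrist"); p=camera_params("wrist"); cv2.imwrite("pics/w3.png",im[:,:,::-1])
np.savez("w3.npz",**p)
for a in(0,.1,.2):
    print(a,proj(p,ST((.011,.05-.085*np.cos(a)+.05*np.sin(a),.105+.085*np.sin(a)+.05*np.cos(a)))))
print(proj(p,ST((.011,.05,.105))),proj(p,ST((.0902,-.03,.167))),proj(p,ST((.0902,-.067,.167))))
E
```

```text
t 8.95 pos [0.5558 0.1096 0.2604] F [-0.5 -0.2 -0.1] w 0.5 gf 0.0 j [-0.93  0.22  0.77  1.61 -0.16  1.37 -0.02]
turn units [-0.01  0.    0.04]
[-0.04 -0.02  0.01]
0 [314.20677134 131.28329211]
0.1 [314.19884194 122.49566149]
0.2 [314.19403745 111.6642612 ]
[314.5177153  13.5517203] [436.68839431 123.22221522] [431.04558922 180.82519218]
```

View pics/w3.png

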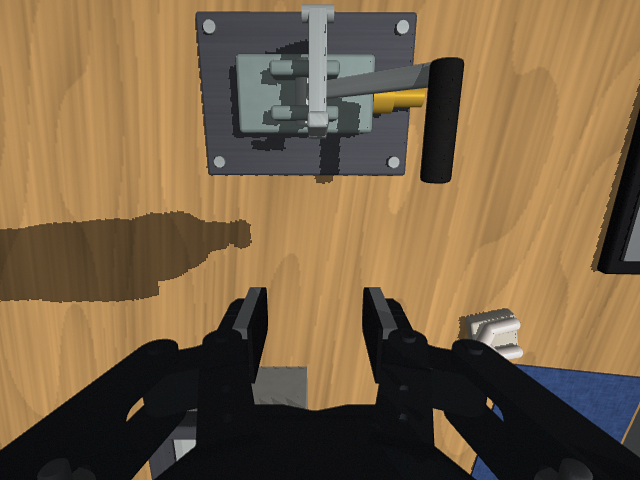

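The tab's top is at about (318,117), so the catch is at roughly 0.15 rad. The bar is centred at (444,120), so the stand sits about 2.5 mm further in x. I grip the tab.

```bash
sed -i 's/ST=T(.532,/ST=T(.5345,/' h.py; python3 - <<'E'
from h import *
go([ST((.011,-.0288,.26)),ST((.011,-.0288,.135))],.1137)
E
```

```text
t 9.0 pos [0.556  0.1078 0.2606] F [-0.5 -1.2 -0.2] w 0.5 gf 0.0 j [-0.93  0.22  0.77  1.61 -0.15  1.37 -0.02]
turn units [-0.    0.01  0.01]
[2.03 0.05 0.01]
[0.   0.   3.12]
```

Request:
carry_out(
  commands=[
    [[0.5, 0.05, 0, 0, 0, 0], [0.5, 0, 0, 0, 0, 0], [0.5, 0, 0, 0, 0, 0], [0.5, 0, 0, 0, 0, 0], [0.03, 0, 0.5, 0, 0, 0], [0, 0, 0.5, 0, 0, 0], [0, 0, 0.5, 0, 0, 0], [0, 0, 0.5, 0, 0, 0], [0, 0, 0.5, 0, 0, 0], [0, 0, 0.4, 0, 0, 0], [0, 0, 0.22, 0, 0, 0], [0, 0, 0, 0, 0, 0]],
  ],
)

```text
clock: 10.0
position: [0.548, 0.1874, 0.1346]
ee_rot: [0.666, 0.746, -0.001, -0.0]
ft_force: [-0.5, -0.8, 0.0]
grip_width: 0.5
grasp_force: 0.0
```

Request:
carry_out(
  commands=[
    [[0, 0, 0, 0, 0, 0], [0, 0, 0, 0, 0, 0], [0, 0, 0, 0, 0, 0], [0, 0, 0, 0, 0, 0], [0, 0, 0, 0, 0, 0], [0, 0, 0, 0, 0, 0]],
  ],
  hand=1,
  force=25,
)

```text
clock: 10.5
position: [0.5487, 0.1884, 0.1371]
ee_rot: [0.666, 0.746, 0.0, -0.0]
ft_force: [-3.9, -4.0, 3.7]
grip_width: 0.157
grasp_force: 28.5
```

```bash
python3 - <<'E'
from h import *
go([],.1137)
im=camera("wrist"); cv2.imwrite("pics/w4.png",im[:,:,::-1])
f=lambda a:np.array([.05-.085*np.cos(a)+.035*np.sin(a),.105+.085*np.sin(a)+.035*np.cos(a)])
A=.15+np.arange(0,19)*.1
for a in A[1:]: print(round(a,2),((f(a)-f(a-.1))*[1,-1]/.04).round(2))
E
```

```text
t 10.5 pos [0.5487 0.1884 0.1371] F [-3.9 -4.   3.7] w 0.16 gf 28.5 j [-0.98  0.36  0.69  1.73 -0.25  1.14 -0.1 ]
turn units [-0. -0.  0.]
0.25 [ 0.13 -0.19]
0.35 [ 0.15 -0.18]
0.45 [ 0.16 -0.16]
0.55 [ 0.18 -0.14]
0.65 [ 0.19 -0.13]
0.75 [ 0.2  -0.11]
0.85 [ 0.21 -0.09]
0.95 [ 0.22 -0.06]
1.05 [ 0.23 -0.04]
1.15 [ 0.23 -0.02]
1.25 [0.23 0.  ]
1.35 [0.23 0.03]
1.45 [0.22 0.05]
1.55 [0.22 0.07]
1.65 [0.21 0.09]
1.75 [0.2  0.11]
1.85 [0.19 0.13]
1.95 [0.17 0.15]
```

View pics/w4.png

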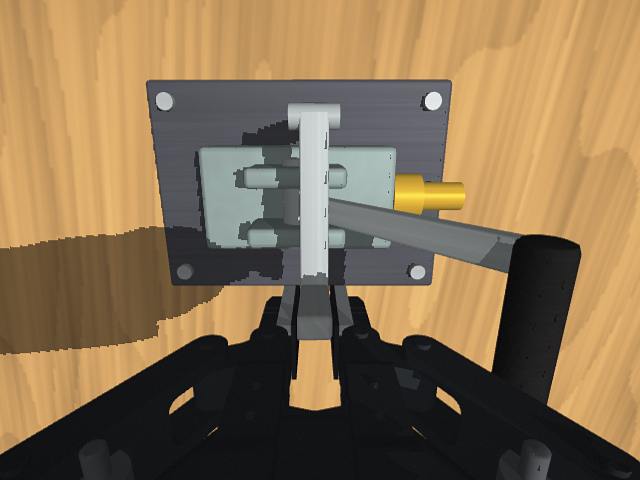

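The tab is gripped: 13.4 mm opening, with the catch bar running up the image at x = 314. I swing it over.

Request:
carry_out(
  commands=[
    [[0.13, 0, -0.19, 0, 0, 0], [0.15, 0, -0.18, 0, 0, 0], [0.16, 0, -0.16, 0, 0, 0], [0.18, 0, -0.14, 0, 0, 0], [0.19, 0, -0.13, 0, 0, 0], [0.2, 0, -0.11, 0, 0, 0], [0.21, 0, -0.09, 0, 0, 0], [0.22, 0, -0.06, 0, 0, 0], [0, 0, 0, 0, 0, 0]],
  ],
)

```text
clock: 11.3
position: [0.5417, 0.249, 0.1797]
ee_rot: [0.664, 0.747, 0.001, -0.0]
ft_force: [-5.6, -2.3, 4.5]
grip_width: 0.16
grasp_force: 26.3
```

Request:
carry_out(
  commands=[
    [[0.23, 0, -0.04, 0, 0, 0], [0.23, 0, -0.02, 0, 0, 0], [0.23, 0, 0, 0, 0, 0], [0.23, 0, 0.03, 0, 0, 0], [0.22, 0, 0.05, 0, 0, 0], [0.22, 0, 0.07, 0, 0, 0], [0.21, 0, 0.09, 0, 0, 0], [0.2, 0, 0.11, 0, 0, 0], [0.19, 0, 0.13, 0, 0, 0], [0.17, 0, 0.15, 0, 0, 0], [0, 0, 0, 0, 0, 0], [0, 0, 0, 0, 0, 0], [0, 0, 0, 0, 0, 0]],
  ],
)

```text
clock: 12.38
position: [0.532, 0.3332, 0.1569]
ee_rot: [0.665, 0.747, 0.001, -0.001]
ft_force: [-5.7, 5.0, 4.8]
grip_width: 0.155
grasp_force: 26.6
```

```bash
python3 - <<'E'
from h import *
go([],.1137)
a=1.95;print(ST((.011,.05-.085*np.cos(a)+.035*np.sin(a),.105+.085*np.sin(a)+.035*np.cos(a)-.017)))
t=camera("top")[180:320,180:320,::-1]; s=camera("side")[130:280,190:340,::-1]
out=np.hstack([cv2.resize(t,(400,400)),cv2.resize(s,(400,400))]); cv2.imwrite("pics/c2.png",out)
E
```

```text
t 12.38 pos [0.532  0.3332 0.1569] F [-5.7  5.   4.8] w 0.16 gf 26.6 j [-1.12  0.44  0.64  1.58 -0.27  1.21 -0.31]
turn units [ 0.01 -0.03  0.03]
[0.53249747 0.33049102 0.15400525]
```

View pics/c2.png

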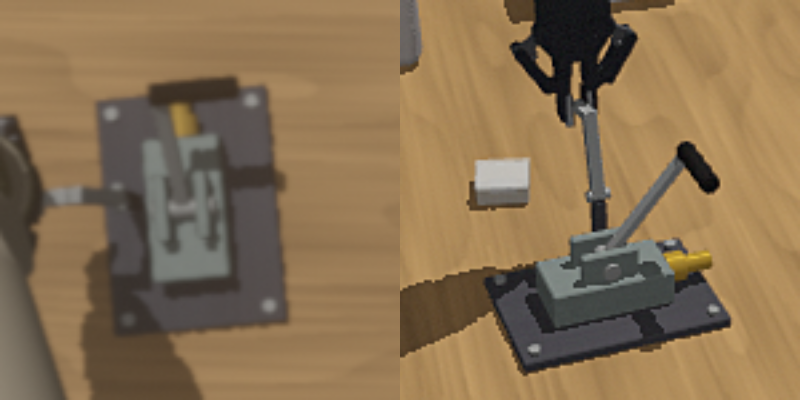

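The catch is over, at about 1.95 rad, and the lever is still at rest. I release it and move to the bar.

Request:
carry_out(
  commands=[
    [[0, 0, 0, 0, 0, 0], [0, 0, 0, 0, 0, 0], [0, 0, 0, 0, 0, 0], [0, 0, 0, 0, 0, 0], [0, 0, -0.3, 0, 0, 0], [0, 0, -0.6, 0, 0, 0], [0, 0, -0.6, 0, 0, 0], [0, 0, -0.6, 0, 0, 0], [0, 0, -0.5, 0, 0, 0], [0, 0, 0, 0, 0, 0]],
  ],
  hand=-0.2,
)

```text
clock: 13.32
position: [0.5342, 0.3311, 0.2652]
ee_rot: [0.666, 0.746, 0.003, 0.001]
ft_force: [-0.0, 0.0, -0.5]
grip_width: 0.602
grasp_force: 0.0
```

```bash
python3 - <<'E'
from h import *
go([ST((.092,-.04,.262)),ST((.092,-.04,.15))],.1137)
s=camera("side")[130:280,190:340,::-1]; cv2.imwrite("pics/c3.png",cv2.resize(s,(400,400)))
f=lambda t:np.array([.14*np.sin(.7-t),.14*np.cos(.7-t)])
for t in np.arange(.05,1.06,.05): print(round(t,2),((f(t)-f(t-.05))*[1,-1]/.04).round(2))
E
```

```text
t 13.32 pos [0.5342 0.3311 0.2652] F [-0.   0.  -0.5] w 0.6 gf 0.0 j [-1.13  0.36  0.67  1.44 -0.23  1.41 -0.35]
turn units [ 0.06 -0.03  0.  ]
[-3.86  1.98  0.08]
[-0.01 -0.02  2.8 ]
0.05 [-0.14 -0.11]
0.1 [-0.14 -0.1 ]
0.15 [-0.15 -0.1 ]
0.2 [-0.15 -0.09]
0.25 [-0.16 -0.08]
0.3 [-0.16 -0.07]
0.35 [-0.16 -0.06]
0.4 [-0.17 -0.06]
0.45 [-0.17 -0.05]
0.5 [-0.17 -0.04]
0.55 [-0.17 -0.03]
0.6 [-0.17 -0.02]
0.65 [-0.17 -0.01]
0.7 [-0.17 -0.  ]
0.75 [-0.17  0.  ]
0.8 [-0.17  0.01]
0.85 [-0.17  0.02]
0.9 [-0.17  0.03]
0.95 [-0.17  0.04]
1.0 [-0.17  0.05]
1.05 [-0.17  0.06]
```

View pics/c3.png

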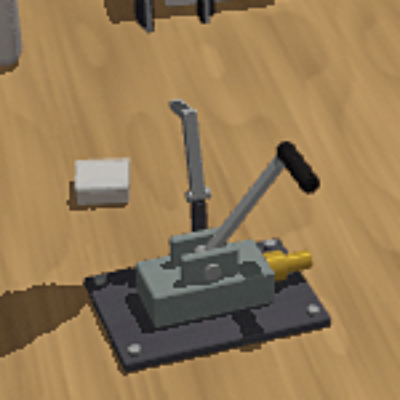

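The catch stayed over, and the lever bar is free at (300,165) in the crop. I go to the bar and grip it.

Request:
carry_out(
  commands=[
    [[-0.6, 0.33, 0, 0.06, 0, 0], [-0.6, 0.33, 0, 0, 0, 0], [-0.6, 0.33, 0, 0, 0, 0], [-0.6, 0.33, 0, 0, 0, 0], [-0.6, 0.33, 0, 0, 0, 0], [-0.6, 0.33, 0, 0, 0, 0], [-0.26, 0, 0.1, 0, 0, 0], [0, 0, 0.5, 0, 0, 0], [0, 0, 0.5, 0, 0, 0], [0, 0, 0.5, 0, 0, 0], [0, 0, 0.5, 0, 0, 0], [0, 0, 0.5, 0, 0, 0], [0, 0, 0.28, 0, 0, 0], [0, 0, 0, 0, 0, 0], [0, 0, 0, 0, 0, 0]],
  ],
)

```text
clock: 14.62
position: [0.6277, 0.1865, 0.1441]
ee_rot: [0.665, 0.746, -0.003, -0.002]
ft_force: [0.6, -0.0, 1.1]
grip_width: 0.597
grasp_force: 0.0
```

Request:
carry_out(
  commands=[
    [[0, 0, 0, 0, 0, 0], [0, 0, 0, 0, 0, 0], [0, 0, 0, 0, 0, 0], [0, 0, 0, 0, 0, 0], [0, 0, 0, 0, 0, 0], [0, 0, 0, 0, 0, 0]],
  ],
  hand=1,
  force=40,
)

```text
clock: 15.12
position: [0.6286, 0.1865, 0.1453]
ee_rot: [0.665, 0.746, -0.001, -0.002]
ft_force: [-1.1, 0.1, 7.1]
grip_width: 0.218
grasp_force: 39.1
```

```bash
python3 - <<'E'
from h import *
go([ST((.092,-.04,.15))],.1137)
cv2.imwrite("pics/w5.png",camera("wrist")[:,:,::-1])
E
```

```text
t 15.12 pos [0.6286 0.1865 0.1453] F [-1.1  0.1  7.1] w 0.22 gf 39.1 j [-0.84  0.53  0.67  1.51 -0.34  1.23 -0.  ]
turn units [-0.04 -0.01  0.01]
[-0.    0.05 -0.12]
```

View pics/w5.png

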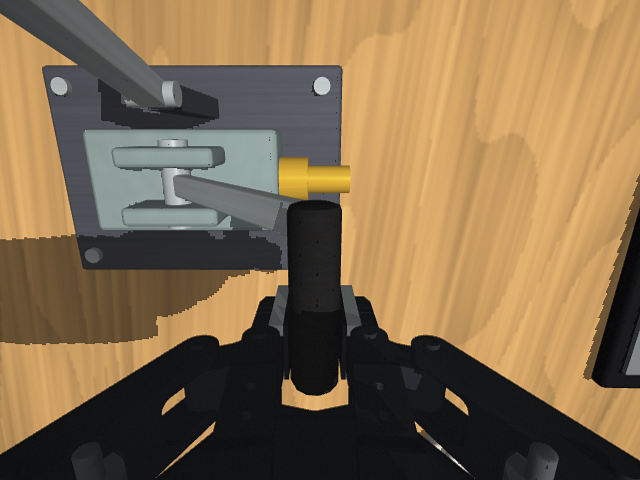

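The bar is held between the pads at (315,330). I pull it along the arc.

Request:
carry_out(
  commands=[
    [[0, -0.14, -0.11, 0, 0, 0], [0, -0.14, -0.1, 0, 0, 0], [0, -0.15, -0.1, 0, 0, 0], [0, -0.15, -0.09, 0, 0, 0], [0, -0.16, -0.08, 0, 0, 0], [0, -0.16, -0.07, 0, 0, 0], [0, -0.16, -0.06, 0, 0, 0], [0, -0.17, -0.06, 0, 0, 0], [0, -0.17, -0.05, 0, 0, 0], [0, -0.17, -0.04, 0, 0, 0], [0, 0, 0, 0, 0, 0]],
  ],
)

```text
clock: 16.08
position: [0.5699, 0.1798, 0.1791]
ee_rot: [0.666, 0.746, 0.003, 0.001]
ft_force: [11.9, 0.2, 11.8]
grip_width: 0.223
grasp_force: 39.7
```

Request:
carry_out(
  commands=[
    [[0, -0.17, -0.03, 0, 0, 0], [0, -0.17, -0.02, 0, 0, 0], [0, -0.17, -0.01, 0, 0, 0], [0, -0.17, 0, 0, 0, 0], [0, -0.17, 0, 0, 0, 0], [0, -0.17, 0.01, 0, 0, 0], [0, -0.17, 0.02, 0, 0, 0], [0, -0.17, 0.03, 0, 0, 0], [0, -0.17, 0.04, 0, 0, 0], [0, 0, 0, 0, 0, 0], [0, 0, 0, 0, 0, 0], [0, 0, 0, 0, 0, 0]],
  ],
)

```text
clock: 17.08
position: [0.5077, 0.1726, 0.1758]
ee_rot: [0.666, 0.746, 0.001, -0.0]
ft_force: [7.8, 0.3, 7.2]
grip_width: 0.217
grasp_force: 42.7
```

```bash
python3 - <<'E'
from h import *
go([ST((.14*np.sin(-.25),-.04,.06+.14*np.cos(.25)-.02))],.1137)
t=camera("top")[180:320,180:320,::-1]; s=camera("side")[130:280,190:340,::-1]
cv2.imwrite("pics/c4.png",np.hstack([cv2.resize(t,(400,400)),cv2.resize(s,(400,400))]))
E
```

```text
t 17.08 pos [0.5077 0.1726 0.1758] F [7.8 0.3 7.2] w 0.22 gf 42.7 j [-1.05  0.2   0.72  1.8  -0.14  1.19 -0.17]
turn units [ 0.   -0.02  0.  ]
[ 0.   -0.08  0.  ]
```

View pics/c4.png

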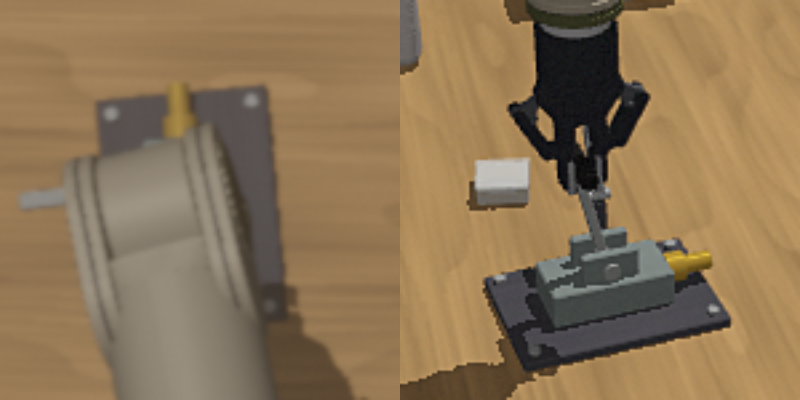

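The lever leans forward at about 0.93 rad, with the catch still over. I pull a little more, onto the stop.

Request:
carry_out(
  commands=[
    [[0, -0.08, 0.02, 0, 0, 0], [0, -0.08, 0.02, 0, 0, 0], [0, 0, 0, 0, 0, 0], [0, 0, 0, 0, 0, 0], [0, 0, 0, 0, 0, 0], [0, 0, 0, 0, 0, 0]],
  ],
)

```text
clock: 17.68
position: [0.5038, 0.1721, 0.1751]
ee_rot: [0.666, 0.746, 0.003, 0.001]
ft_force: [18.5, 2.4, 3.1]
grip_width: 0.222
grasp_force: 42.3
```

```bash
python3 - <<'E'
from h import *
go([])
r=camera("top"); cv2.imwrite("pics/c5.png",cv2.resize(r[120:345,360:520,::-1],None,fx=2.5,fy=2.5))
E
```

```text
t 17.68 pos [0.5038 0.1721 0.1751] F [18.5  2.4  3.1] w 0.22 gf 42.3 j [-1.06  0.18  0.72  1.82 -0.13  1.18 -0.18]
turn units [ 0.06 -0.02 -0.04]
```

View pics/c5.png

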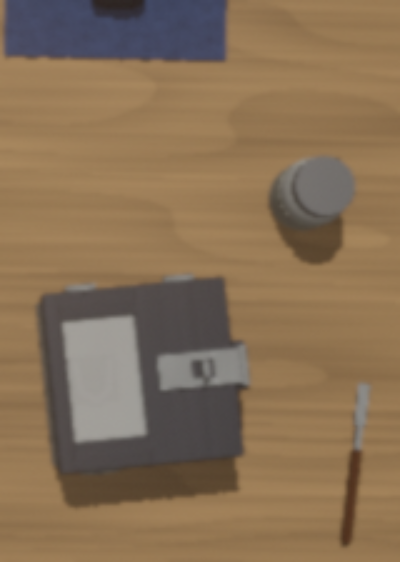

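The hasp lies flat with the staple through its slot at (203,369). The force has risen to 18.5 N, so the lever is on its stop, and I hand the job in.

```bash
python3 -c "
from workcell import *
print(hand_in())"
```

```text
the job is handed in; nothing more can be done
None
```

The job is handed in: hasp flat over the staple, catch swung fully over, and the gripper still on the bar holding the lever at its stop; the verdict was not shown.

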